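# Load and fire the clatter tipper in the sound studio

### The job

Get one take of the crash sound ready on the clatter rig: load every big steel hex nut and every short wooden bar lying on the desk into the metal tipping bucket, and slide the catch tray along its rail to the middle stop, so that it clicks in under the bucket's spout. Then push the bucket's lever over past its latch so that the whole load is tipped into the tray, let the bucket swing back home, and push the tray with all the pieces in it on to the stop at the robot's left until it clicks. Leave the other things on the desk where they are.

Things in the scene. Friction and masses are not known exactly. Their poses are not given: they have to be found in the camera images.
- rig: the fixed clatter rig; its position and small yaw vary. Origin at desk level straight below the bucket's pivot, midway between its two grey posts; x points away from the robot (the way the bucket tips), y to the robot's left along the rail. The pivot is 185 mm above the desk and runs along y. Posts: 30 x 26 mm, 199 mm tall, centred at x -60, y +-85 mm. Rail: a 70 mm wide, 12 mm high aluminium strip along y, centred at x +45, 600 mm long with 30 mm high rubber end blocks
- bucket (a joint): angle of the aluminium tipping bucket about its pivot, rad: 0 home (mouth up), grows as the mouth tips away from the robot (+x of the rig) over the tray, stop at 2.05. A spring always returns it to 0 when let go (torque about 0.5 N m at 0 and 0.75 N m at 2.05); a ball latch adds about 0.3 N m in the first 0.3 rad and it clicks back by itself. Pieces slide out from about 1.3 rad on; tip it to about 1.9 to empty it
- bucket_mid (a point): point in the middle of the bucket, turning with it; at home its axes are the rig's and it lies at x -30, y 0, z 185 mm of the rig (30 mm nearer the robot than the pivot). The open mouth (rim) is 35 mm above it and measures 144 x 120 mm inside (x from -55 to +89 mm of this point, y +-60); the floor is 45 mm below it and 95 mm long (x -55 to +40); the spout wall on the far side leans outward. Walls 3 mm
- lever_peg (a point): centre of the black round push peg on the bucket's lever, at the robot's right side of the bucket: 18 mm diameter, 52 mm long, lying along y, at y -124 mm of the rig. It turns with the bucket at 100 mm from the pivot: at home it leans 0.87 rad (50 degrees) towards the robot from straight above the pivot, at joint value t it leans t - 0.87 rad away from the robot. Push it away from the robot, over the top
- tray (a joint): position of the catch tray along the rail, m: 0 at the robot's right end, grows to the robot's left (+y of the rig); middle stop (under the spout) at 0.170, left stop at 0.340, end of travel 0.352. Sprung ball clicks at the two stops: about 5 N is needed to get in or out, and within about 6 mm the tray is drawn in when let go. Elsewhere it needs about 1 N and stays where it is left. It starts at the right, between 0 and 0.06
- tray_floor (a point): centre of the tray's inner floor, 33 mm above the desk, axes as the rig's; plywood tray, inside 150 x 150 mm, walls 3 mm thick and 47 mm above the floor (rim 80 mm above the desk); tray centre at x +45 mm of the rig
- tray_handle (a point): on the axis of the tray's upright black round handle, 10 mm below its top: 18 mm diameter, top 140 mm above the desk, standing on the far side of the tray 97 mm beyond its centre (+x of the rig), free from 80 mm above the desk up
- nut1: large plain steel hexagon nut, 36 mm across flats, 41 mm across corners, 20 mm thick, 20 mm plain hole, about 0.1 kg; origin at its centre, z along the hole, the flats face x and every 60 degrees from x about z; starts lying flat on the desk; may be absent (None)
- nut2: large plain steel hexagon nut, 36 mm across flats, 41 mm across corners, 20 mm thick, 20 mm plain hole, about 0.1 kg; origin at its centre, z along the hole, the flats face x and every 60 degrees from x about z; starts lying flat on the desk; may be absent (None)
- nut3: large plain steel hexagon nut, 36 mm across flats, 41 mm across corners, 20 mm thick, 20 mm plain hole, about 0.1 kg; origin at its centre, z along the hole, the flats face x and every 60 degrees from x about z; starts lying flat on the desk; may be absent (None)
- stick1: short bar of brown wood with two dark bands round it, 62 x 22 x 22 mm, about 35 g; origin at its centre, x along its length; starts lying flat on the desk; may be absent (None)
- stick2: short bar of brown wood with two dark bands round it, 62 x 22 x 22 mm, about 35 g; origin at its centre, x along its length; starts lying flat on the desk; may be absent (None)
- stick3: short bar of brown wood with two dark bands round it, 62 x 22 x 22 mm, about 35 g; origin at its centre, x along its length; starts lying flat on the desk; may be absent (None)
- plug: bystander: black mains plug, 44 x 34 x 26 mm, origin under its centre; lies among the pieces
- mouse: bystander: black computer mouse, 100 x 58 x 30 mm, origin under its centre
- tape: bystander: cardboard ring of tape, 90 mm outside, 24 mm high, origin under its centre
- notes: bystander: block of note paper, 76 x 76 x 22 mm, origin under its centre
- battery: bystander: black block battery with a copper end, 48 x 27 x 18 mm, origin under its centre
- mug: bystander: white mug, 80 mm wide, 85 mm tall, origin under its centre

How it is judged:
On the way, in this order (a step that is already met when the one before it is completed fails the run):
1. every nut and bar on the desk is in the bucket, the bucket is home, and the tray is clicked in at the middle stop (x of nut1 in the frame of bucket_mid between -0.06 and 0.08 m and y of nut1 in the frame of bucket_mid between -0.062 and 0.062 m and z of nut1 in the frame of bucket_mid between -0.05 and 0.045 m and x of nut2 in the frame of bucket_mid between -0.06 and 0.08 m and y of nut2 in the frame of bucket_mid between -0.062 and 0.062 m and z of nut2 in the frame of bucket_mid between -0.05 and 0.045 m and x of nut3 in the frame of bucket_mid between -0.06 and 0.08 m and y of nut3 in the frame of bucket_mid between -0.062 and 0.062 m and z of nut3 in the frame of bucket_mid between -0.05 and 0.045 m and x of stick1 in the frame of bucket_mid between -0.06 and 0.08 m and y of stick1 in the frame of bucket_mid between -0.062 and 0.062 m and z of stick1 in the frame of bucket_mid between -0.05 and 0.045 m and x of stick2 in the frame of bucket_mid between -0.06 and 0.08 m and y of stick2 in the frame of bucket_mid between -0.062 and 0.062 m and z of stick2 in the frame of bucket_mid between -0.05 and 0.045 m and x of stick3 in the frame of bucket_mid between -0.06 and 0.08 m and y of stick3 in the frame of bucket_mid between -0.062 and 0.062 m and z of stick3 in the frame of bucket_mid between -0.05 and 0.045 m and value of joint tray between 0.165 and 0.175 m and value of joint bucket below 0.08 rad), for 0.2 s.
2. the bucket is tipped past its latch, over the tray at the middle stop (value of joint bucket above 1.6 rad and value of joint tray between 0.165 and 0.175 m), for 0.05 s.
3. the bucket has swung back home and all the pieces lie in the tray (x of nut1 in the frame of tray_floor between -0.077 and 0.077 m and y of nut1 in the frame of tray_floor between -0.077 and 0.077 m and z of nut1 in the frame of tray_floor between -0.005 and 0.06 m and x of nut2 in the frame of tray_floor between -0.077 and 0.077 m and y of nut2 in the frame of tray_floor between -0.077 and 0.077 m and z of nut2 in the frame of tray_floor between -0.005 and 0.06 m and x of nut3 in the frame of tray_floor between -0.077 and 0.077 m and y of nut3 in the frame of tray_floor between -0.077 and 0.077 m and z of nut3 in the frame of tray_floor between -0.005 and 0.06 m and x of stick1 in the frame of tray_floor between -0.077 and 0.077 m and y of stick1 in the frame of tray_floor between -0.077 and 0.077 m and z of stick1 in the frame of tray_floor between -0.005 and 0.06 m and x of stick2 in the frame of tray_floor between -0.077 and 0.077 m and y of stick2 in the frame of tray_floor between -0.077 and 0.077 m and z of stick2 in the frame of tray_floor between -0.005 and 0.06 m and x of stick3 in the frame of tray_floor between -0.077 and 0.077 m and y of stick3 in the frame of tray_floor between -0.077 and 0.077 m and z of stick3 in the frame of tray_floor between -0.005 and 0.06 m and value of joint bucket below 0.08 rad), for 0.2 s.
At the end, for the whole second after the job is handed in: every nut and bar that was on the desk lies at rest inside the tray, the tray is clicked in at the left stop (joint 0.340 within 5 mm), and the bucket is back home (joint below 0.08 rad) (all of step 3 and value of joint tray between 0.335 and 0.345 m and linear speed of each of nut1, nut2, nut3, stick1, stick2, stick3 below 0.05 m/s); the robot touches nothing.
It fails at once if a bystander (plug, mouse, tape, notes, battery or mug) is moved more than 50 mm (distance of any of plug, mouse, tape, notes, battery, mug from where it was at the start of the episode above 0.05 m).
It fails at once if the mug is knocked over (angle between mug's own z axis and vertical above 0.6 rad).
Of nut1, nut2, nut3, stick1, stick2, stick3 only 3 to 5 are there at a start; the rules pass over those that are not, and their reading is None.
At some moment in a run one of nut1, nut2, nut3, stick1, stick2, stick3 may be knocked a few centimetres aside while the robot is not near it.
Once in a run the grip may slacken for a moment while it holds something.
It also fails if it takes over 210 s, if anything falls off the work surface, if the arm or the gripper's body presses on something with over 40 N, if the wrist force passes 120 N, or if a joint passes its speed limit or range.

### The arm

A 6-joint arm with a two-finger parallel gripper is mounted at the origin on the work surface. World frame = base frame: x ahead of the robot, y to its left, z up, the work surface at z = 0. Lengths are in m, angles in rad, forces in N, time in s.
With the tool pointing down it reaches from about 0.275 to 1 m from the base axis. Payload 8.4 kg.
Tool frame: the origin (TCP) lies midway between the tips of the shut fingers; the grasp point (between the pads) lies 19 mm behind it; z points along the fingers, y is the line along which they close (so a half turn about z gives the same grasp; the last joint's range is limited). The gripper opens to 85 mm and grips with 20 to 120 N. Pads are 22 mm wide; open, the fingers measure 114 mm over their backs; the gripper's body (76 mm by 85 mm) begins 54 mm behind the grasp point. The pads swing forward as they close: fully open they stand 13 mm farther back than shut.
Start: joints at [-1.144, 0.353, 1.633, -0, 1.155, -0.002], TCP at [0.26, -0.568, 0.231] pointing down, gripper open.
Joint ranges: [-2.63, 2.63], [-0.92, 2.1], [0.06, 2.66], [-1.3, 4.44], [0, 2.69], [-3.02, 3.02]. Speed limits (rad/s): [2.22, 2.22, 2.79, 3.14, 3.14, 3.14].

### API

Orientations are given as a 3x3 rotation matrix whose columns are the frame's x, y, z axes.
In Python, from plant import * gives the robot as it stands.
- The arm moves only by the shell command python3 -m creep 'ROWS' [FORCE]. ROWS is JSON, a list of rows, each a list of 3 entries, a list of its own where there are three numbers: the shift along the tool's x, y, z in m, then the turn, a rotation vector about the tool's x, y, z in rad, then the opening, from -1 (shut) to 1 (fully open). A call has 1 to 20 rows; each row is the pose to reach, as a shift and turn from the pose commanded when the call began, along the tool's axes at that moment; what a row does not reach only later rows make up. A row lasts 1/8 s, in which the tool goes at most 62.5 mm and 10.7 degrees, less where a joint would pass 70% of its speed; a pose out of reach is approached as far as the arm can. A call with a gripper value outside its range is refused whole. The fingers move at their own pace and stop on an object; FORCE is the grip in N (left out, the last holds). Time passes only in rows, so rows that repeat a pose let the fingers close. It gives the time, the measured TCP pose, the force, the opening and the grip force at its end, in the units of the state.
- observe(): the state, without advancing time (a new reading comes with each control period).
- get_image(name): name is "scene" or "top" or "wrist"; returns a dict with "color" (384x512x3 uint8, red, green, blue), "intrinsics" (3x3 intrinsics, pixels), "rvec" (rotation vector, rad) and "tvec" (3), from world to camera coordinates, as OpenCV has them; the wrist camera has in their place "mount" (4x4, takes a point from camera to tool coordinates, whose origin is the TCP and whose axes are the flange's). Camera axes: x right, y down, z forward; pixel columns grow to the right and rows downward; lengths in m; the calibration is good to about 2 mm. A picture is of the moment at which its call begins: read the wrist's pose just before it. There is no depth.
- close_job(): hands the job in; it is judged then, once.
Trained networks look in the newest picture that a camera, given by its name, has taken for a name from the list of things; names that differ only in an ending like _2 or _b are one class to them, and where a whole thing is asked for, a point or a joint stands for the part that bears it (a point fixed in the world has none). Each returns a list of dicts, best first, with "conf" (0 to 1); they miss things now and then, are a little off and sometimes report something else, mostly with a low value. They report only what shows in the picture. A call takes as long as a camera call.
- spot_in(target, camera): "position" ([x, y, z] in m, in world coordinates, good to about 4 mm: the middle of the surface that is visible of it).
- outline_of(target, camera): "pixels" (384x512 bool, what is visible of it).
- place_of(target, camera): "position" ([x, y, z] in m, in world coordinates, good to about 4 mm: a listed point, or the origin of a listed thing).
The state is a dict: "time": time; "joint_positions": joint angles; "qvel": joint speeds; "joint_efforts": joint torques, N m; "eef_pos": TCP position; "orientation": TCP orientation; "ft_force": force on the tool from outside, world axes, zero at the start; "ft_torque": the same for the moment, N m; "grip_width": finger opening in m; "finger_force": force on a finger pad.
Only numpy, scipy, OpenCV 4.12 (cv2) and the standard library are available. Lean on these libraries where they do the work, as an engineer would, in place of code of your own. Each camera call takes 0.05 s, during which the arm holds its last target. There are 200 camera calls.

## Working session

There is one attempt and no reset: what is moved stays moved. The work goes in short steps, Python scripts to look and compute and a shell command to move; the robot and the scene stay as the last step left them, time stands still between calls to the robot, and variables do not carry over. Pictures are saved under pics/ and viewed, at most 14 in all, crops included, and the job is handed in when it is done.

```bash
ls; mkdir -p pics; python3 - <<'E'
from plant import *
import cv2,numpy as np
np.set_printoptions(precision=4,suppress=True)
o=observe();print(o['time'],o['eef_pos'],o['orientation'])
ims=[]
for c in ['scene','top']:
    im=get_image(c);ims.append(im['color']);print(c,im['intrinsics'].tolist() if hasattr(im['intrinsics'],'tolist') else im['intrinsics'],im['rvec'],im['tvec'])
    cv2.imwrite(f'pics/{c}0.png',im['color'][:,:,::-1])
    for t in ['nut1','stick1','rig','bucket_mid','lever_peg','tray_floor','tray_handle','plug','mouse','tape','notes','battery','mug']:
        try: print(c,t,[(np.round(d['position'],4).tolist(),round(d['conf'],2)) for d in place_of(t,c)][:6])
        except Exception as e: print(t,e)
E
```

```text
pics
0.0 [ 0.2597 -0.568   0.2305] [[ 0.9094  0.4158 -0.0006]
 [ 0.4158 -0.9094  0.0013]
 [ 0.     -0.0014 -1.    ]]
scene [[371.30287890745143, 0.0, 254.3187379456325], [0.0, 371.30287890745143, 192.52522564159153], [0.0, 0.0, 1.0]] [ 2.0626  0.9957 -0.4702] [-0.3242 -0.1128  1.7312]
scene nut1 [([0.4325, -0.2648, 0.0051], 0.66), ([0.3468, -0.2903, 0.0109], 0.63)]
scene stick1 [([0.4412, -0.3516, 0.0098], 0.71), ([0.4412, 0.2426, 0.009], 0.41)]
scene rig [([0.5339, -0.0059, -0.0018], 0.72)]
scene bucket_mid [([0.5022, -0.0069, 0.1865], 0.68)]
scene lever_peg [([0.4623, -0.1331, 0.2488], 0.73)]
scene tray_floor [([0.5797, -0.1234, 0.0347], 0.94)]
scene tray_handle [([0.6774, -0.1183, 0.1219], 0.84)]
scene plug [([0.3673, 0.2712, -0.0005], 0.63)]
scene mouse [([0.3267, -0.4021, 0.0012], 0.65), ([0.5785, -0.4237, -0.0025], 0.48)]
scene tape [([0.2925, 0.4542, -0.0015], 0.44)]
scene notes [([0.4283, -0.2674, 0.0085], 0.62), ([0.454, -0.466, 0.004], 0.51), ([0.5053, 0.4602, 0.0023], 0.5)]
scene battery []
scene mug [([0.5788, -0.4219, 0.0022], 0.71)]
top [[467.23489415126556, 0.0, 249.68
[... 453 characters left out ...]
[([0.505, -0.0055, 0.1865], 0.77)]
top lever_peg [([0.4649, -0.1335, 0.2503], 0.92)]
top tray_floor [([0.5838, -0.1213, 0.0331], 0.92)]
top tray_handle [([0.682, -0.1162, 0.1282], 0.64), ([0.4536, -0.4595, 0.0011], 0.48)]
top plug [([0.3711, 0.2714, -0.0001], 0.75), ([0.4625, -0.1322, 0.2521], 0.56)]
top mouse [([0.3288, -0.4056, 0.004], 0.67)]
top tape [([0.298, 0.4537, 0.0013], 0.65), ([0.3247, -0.4055, 0.0012], 0.55), ([0.3707, 0.2732, -0.003], 0.37)]
top notes [([0.5032, 0.4574, -0.0002], 0.96), ([0.5338, -0.0038, -0.0032], 0.2)]
top battery [([0.4438, 0.2412, 0.0146], 0.63), ([0.4548, -0.4596, -0.0001], 0.54), ([0.507, -0.007, 0.1857], 0.45)]
top mug [([0.5782, -0.4221, -0.0017], 0.85)]
```

View pics/top0.png

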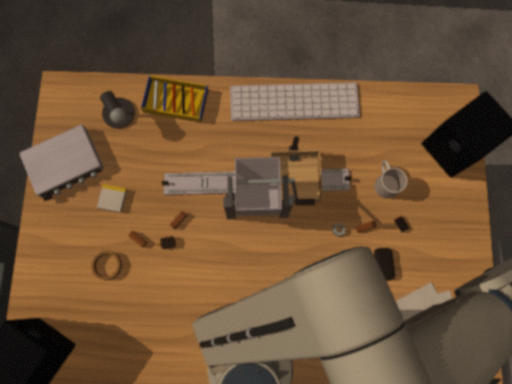

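View pics/scene0.png

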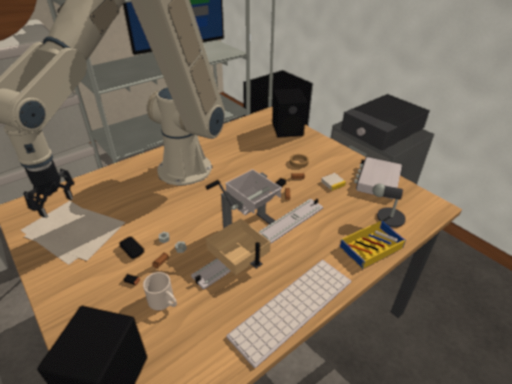

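The top view shows sticks at (367,227), (180,219) and (138,239), with a nut at (340,231). The second nut is hidden by the arm; the scene view shows nuts at (163,237) and (181,246). The plug is at (168,243), the battery at (402,224) and the mug at (392,180). That makes five pieces: 2 nuts and 3 bars.

```bash
cat > h.py <<'E'
from plant import *
import cv2,numpy as np
from scipy.spatial.transform import Rotation as Ro
np.set_printoptions(precision=4,suppress=True)
def down(yawdeg):
    return np.array(Ro.from_euler('z',yawdeg,degrees=True).as_matrix()@np.diag([1,-1,-1.]))
def rows(*targets):
    """targets (x,y,z,yawdeg): shift and turn from the present pose, tool axes"""
    o=observe();R=np.array(o['orientation']);p=np.array(o['eef_pos'])
    for t in targets:
        print('go',t,(R.T@(np.array(t[:3])-p)).round(4).tolist(),Ro.from_matrix(R.T@down(t[3])).as_rotvec().round(3).tolist())
def cam(name):
    o=observe();im=get_image(name)
    if name=='wrist':
        T=np.eye(4);T[:3,:3]=o['orientation'];T[:3,3]=o['eef_pos'];W=T@np.array(im['mount']);Rc,tc=W[:3,:3],W[:3,3]
    else:
        Rw=cv2.Rodrigues(np.array(im['rvec']))[0];Rc=Rw.T;tc=-Rc@np.array(im['tvec']).ravel()
    return im,Rc,tc
def toplane(uv,im,Rc,tc,z):
    d=(np.linalg.inv(np.array(im['intrinsics']))@np.c_[uv,np.ones(len(uv))].T).T@Rc.T
    return tc+d*((z-tc[2])/d[:,2])[:,None]
def look(target,name,z,C=None):
    C=C or cam(name)
    for d in outline_of(target,name):
        c,_=cv2.findContours(d['pixels'].astype(np.uint8),cv2.RETR_EXTERNAL,cv2.CHAIN_APPROX_NONE)
        if not c: continue
        w=toplane(max(c,key=len)[:,0].astype(float),*C,z)[:,:2]
        r=cv2.minAreaRect((w*1000).astype(np.float32))
        L=np.array(cv2.boxPoints(r));e=max(L[1]-L[0],L[2]-L[1],key=np.linalg.norm)
        print(target,name,'conf',round(d['conf'],2),'centre',np.round(r[0],1),'size',np.round(r[1],1),'long axis deg',round(np.degrees(np.arctan2(e[1],e[0]))%180,1))
    print(' place',[(np.round(d['position'],4).tolist(),round(d['conf'],2)) for d in place_of(target,name)])
E
python3 - <<'E'
from h import *
look('stick1','top',.02)
print(get_image('wrist')['mount'])
rows((.37,-.30,.28,0))
E
```

```text
stick1 top conf 0.65 centre [ 436.8 -350. ] size [20.7 62.8] long axis deg 110.2
stick1 top conf 0.49 centre [439.4 242.1] size [25.2 61.9] long axis deg 138.2
stick1 top conf 0.43 centre [372.6 363.7] size [59.2 21.6] long axis deg 48.5
 place [([0.6827, -0.1139, 0.1326], 0.7), ([0.3752, 0.3649, 0.0109], 0.59), ([0.4388, -0.3537, 0.0095], 0.58), ([0.4452, 0.2405, 0.0112], 0.52)]
[[-0.0005 -0.9468 -0.3219  0.0819]
 [ 1.     -0.0003 -0.0007 -0.0006]
 [ 0.0005 -0.3219  0.9468 -0.1426]
 [ 0.      0.      0.      1.    ]]
go (0.37, -0.3, 0.28, 0) [0.2118, -0.1983, -0.0487] [-0.0, 0.0, 0.429]
```

```bash
python3 -m creep '[[[0.212,-0.198,-0.049],[0,0,0.429],1],[[0.212,-0.198,-0.049],[0,0,0.429],1],[[0.212,-0.198,-0.049],[0,0,0.429],1],[[0.212,-0.198,-0.049],[0,0,0.429],1],[[0.212,-0.198,-0.049],[0,0,0.429],1],[[0.212,-0.198,-0.049],[0,0,0.429],1],[[0.212,-0.198,-0.049],[0,0,0.429],1],[[0.212,-0.198,-0.049],[0,0,0.429],1]]' 40; python3 - <<'E'
from h import *
C=cam('wrist');cv2.imwrite('pics/w1.png',C[0]['color'][:,:,::-1])
look('nut1','wrist',.02,C);look('stick1','wrist',.022,C)
E
```

```text
time: 2.6
eef_pos: [0.37, -0.301, 0.28]
orientation: [[1.0, -0.001, -0.0], [-0.001, -1.0, 0.0], [-0.0, -0.0, -1.0]]
ft_force: [0.0, 0.1, -1.3]
grip_width: 0.0854
finger_force: 0.0
nut1 wrist conf 0.77 centre [ 349.1 -289.8] size [42.3 39.8] long axis deg 31.8
nut1 wrist conf 0.74 centre [ 427.8 -266.1] size [36.6 38.3] long axis deg 170.0
 place [([0.4295, -0.265, 0.012], 0.66), ([0.3478, -0.2865, 0.0081], 0.61)]
stick1 wrist conf 0.97 centre [ 439.9 -351.4] size [23.6 61.7] long axis deg 108.2
 place [([0.4385, -0.3523, 0.0175], 0.71)]
```

View pics/w1.png

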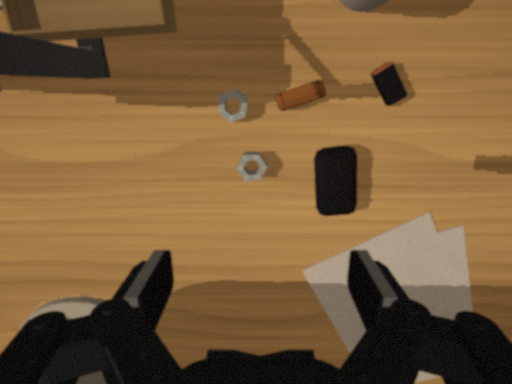

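Wrist view: nuts at (252,166) and (233,105), bar at (301,95), battery at (390,83) and mouse at (336,180). Next I need the nut flat angles.

```bash
python3 - <<'E'
from h import *
im=cv2.imread('pics/w1.png')
C=cam('wrist')
for d in outline_of('nut1','wrist'):
    m=d['pixels'].astype(np.uint8);c,_=cv2.findContours(m,cv2.RETR_EXTERNAL,cv2.CHAIN_APPROX_NONE)
    w=toplane(max(c,key=len)[:,0].astype(float),*C,.015)[:,:2]; h=cv2.convexHull((w*1e3).astype(np.float32))[:,0]
    # hexagon fit: best support-width match
    best=[]
    for a in range(0,60,2):
        s=0
        for k in range(3):
            n=np.radians(a+60*k);v=h@[np.cos(n),np.sin(n)];s+=np.ptp(v)
        best.append((s/3,a))
    best.sort();print(h.mean(0),'flat normal candidates',best[:4],best[-1])
cv2.imwrite('pics/w1c.png',cv2.resize(im[80:190,210:340],None,fx=5,fy=5,interpolation=cv2.INTER_CUBIC))
E
```

```text
[ 347.7244 -289.4431] flat normal candidates [(np.float64(38.68379506959109), 2), (np.float64(38.693987787323), 4), (np.float64(38.953766507707876), 0), (np.float64(38.97523715186216), 6)] (np.float64(42.22915476585047), 34)
[ 428.1854 -267.4713] flat normal candidates [(np.float64(37.350765802254045), 18), (np.float64(37.36911555369011), 20), (np.float64(37.60946848638273), 16), (np.float64(37.65472873657834), 22)] (np.float64(41.08757518539436), 50)
```

View pics/w1c.png

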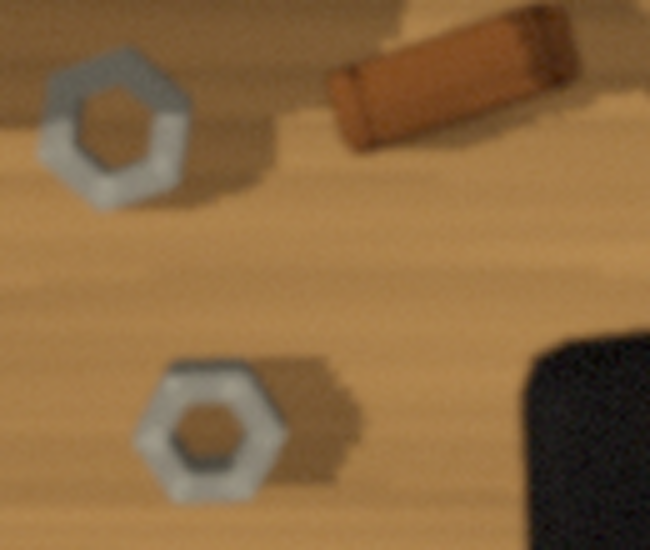

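Nut flats face about 3° (+60k) for the near nut and about 19° (+60k) for the far one. I'll pick the bar first: descend at yaw 108°.

```bash
python3 - <<'E'
from h import *
rows((.4395,-.352,.10,108),(.4395,-.352,.004,108))
E
```

```text
go (0.4395, -0.352, 0.1, 108) [0.0694, 0.0515, 0.1802] [-0.0, 0.0, -1.886]
go (0.4395, -0.352, 0.004, 108) [0.0694, 0.0515, 0.2762] [-0.0, 0.0, -1.886]
```

```bash
python3 -m creep '[[[0.069,0.051,0.1],[0,0,-1.886],0.4],[[0.069,0.051,0.1],[0,0,-1.886],0.4],[[0.069,0.051,0.1],[0,0,-1.886],0.4],[[0.069,0.051,0.1],[0,0,-1.886],0.4],[[0.069,0.051,0.1],[0,0,-1.886],0.4],[[0.069,0.051,0.15],[0,0,-1.886],0.4],[[0.069,0.051,0.15],[0,0,-1.886],0.4],[[0.069,0.051,0.18],[0,0,-1.886],0.4],[[0.069,0.051,0.18],[0,0,-1.886],0.4],[[0.069,0.051,0.18],[0,0,-1.886],0.4],[[0.069,0.051,0.2],[0,0,-1.886],0.4],[[0.069,0.051,0.25],[0,0,-1.886],0.4],[[0.069,0.051,0.276],[0,0,-1.886],0.4],[[0.069,0.051,0.276],[0,0,-1.886],0.4],[[0.069,0.051,0.276],[0,0,-1.886],-1],[[0.069,0.051,0.276],[0,0,-1.886],-1],[[0.069,0.051,0.276],[0,0,-1.886],-1],[[0.069,0.051,0.276],[0,0,-1.886],-1],[[0.069,0.051,0.2],[0,0,-1.886],-1],[[0.069,0.051,0.15],[0,0,-1.886],-1]]' 60; python3 - <<'E'
from h import *
rows((.46,-.2,.30,90),(.505,-.006,.30,90),(.50,-.006,.20,90))
E
```

```text
time: 5.45
eef_pos: [0.439, -0.351, 0.1309]
orientation: [[-0.31, 0.951, -0.001], [0.951, 0.31, 0.0], [0.001, -0.0, -1.0]]
ft_force: [0.5, -0.2, -0.5]
grip_width: 0.0205
finger_force: 59.0
go (0.46, -0.2, 0.3, 90) [0.1371, 0.0666, -0.169] [-0.001, -0.001, 0.315]
go (0.505, -0.006, 0.3, 90) [0.3076, 0.1695, -0.1689] [-0.001, -0.001, 0.315]
go (0.5, -0.006, 0.2, 90) [0.3091, 0.1648, -0.0689] [-0.001, -0.001, 0.315]
```

```bash
python3 -m creep '[[[0.137,0.067,-0.18],[0,0,0.315],-1],[[0.137,0.067,-0.18],[0,0,0.315],-1],[[0.137,0.067,-0.18],[0,0,0.315],-1],[[0.137,0.067,-0.18],[0,0,0.315],-1],[[0.309,0.165,-0.175],[0,0,0.315],-1],[[0.309,0.165,-0.175],[0,0,0.315],-1],[[0.309,0.165,-0.175],[0,0,0.315],-1],[[0.309,0.165,-0.175],[0,0,0.315],-1],[[0.309,0.165,-0.12],[0,0,0.315],-1],[[0.309,0.165,-0.06],[0,0,0.315],-1],[[0.309,0.165,-0.06],[0,0,0.315],-1],[[0.309,0.165,-0.06],[0,0,0.315],0.1],[[0.309,0.165,-0.06],[0,0,0.315],0.1],[[0.309,0.165,-0.06],[0,0,0.315],0.1],[[0.309,0.165,-0.12],[0,0,0.315],0.1],[[0.309,0.165,-0.18],[0,0,0.315],0.1],[[0.309,0.165,-0.18],[0,0,0.315],0.1]]'; python3 - <<'E'
from h import *
C=cam('wrist');look('stick1','wrist',.15,C)
rows((.43,-.2,.30,-11),(.4285,-.266,.10,-11),(.4285,-.266,.003,-11))
E
```

```text
time: 7.58
eef_pos: [0.5033, -0.0064, 0.3152]
orientation: [[0.0, 1.0, 0.01], [1.0, -0.0, -0.0], [-0.0, 0.01, -1.0]]
ft_force: [0.2, -0.1, -1.1]
grip_width: 0.0467
finger_force: 0.0
stick1 wrist conf 0.56 centre [502.3  -7.4] size [64.4 22.2] long axis deg 89.2
 place [([0.4993, -0.0051, 0.1555], 0.97), ([0.5361, -0.0054, -0.0013], 0.2)]
go (0.43, -0.2, 0.3, -11) [-0.1937, -0.0701, 0.0093] [0.0, -0.0, 1.763]
go (0.4285, -0.266, 0.1, -11) [-0.2597, -0.0716, 0.2093] [0.0, -0.0, 1.763]
go (0.4285, -0.266, 0.003, -11) [-0.2597, -0.0716, 0.3063] [0.0, -0.0, 1.763]
```

```bash
python3 -m creep '[[[-0.194,-0.073,0],[0,0,-0.33],0.4],[[-0.194,-0.073,0],[0,0,-0.33],0.4],[[-0.194,-0.073,0],[0,0,-0.33],0.4],[[-0.194,-0.073,0],[0,0,-0.33],0.4],[[-0.26,-0.073,0.15],[0,0,-0.33],0.4],[[-0.26,-0.073,0.15],[0,0,-0.33],0.4],[[-0.26,-0.073,0.2],[0,0,-0.33],0.4],[[-0.26,-0.073,0.25],[0,0,-0.33],0.4],[[-0.26,-0.073,0.29],[0,0,-0.33],0.4],[[-0.26,-0.073,0.311],[0,0,-0.33],0.4],[[-0.26,-0.073,0.311],[0,0,-0.33],0.4],[[-0.26,-0.073,0.311],[0,0,-0.33],-1],[[-0.26,-0.073,0.311],[0,0,-0.33],-1],[[-0.26,-0.073,0.311],[0,0,-0.33],-1],[[-0.26,-0.073,0.25],[0,0,-0.33],-1],[[-0.26,-0.073,0.2],[0,0,-0.33],-1]]' 80; python3 - <<'E'
from h import *
rows((.46,-.2,.31,90),(.505,-.006,.31,90),(.51,-.006,.20,90))
E
```

```text
time: 9.72
eef_pos: [0.4266, -0.2657, 0.1097]
orientation: [[-0.324, 0.946, -0.002], [0.946, 0.324, 0.001], [0.002, -0.002, -1.0]]
ft_force: [1.6, -1.3, -1.0]
grip_width: 0.0344
finger_force: 80.8
go (0.46, -0.2, 0.31, 90) [0.0517, 0.0526, -0.2003] [-0.002, -0.002, 0.33]
go (0.505, -0.006, 0.31, 90) [0.2207, 0.158, -0.2001] [-0.002, -0.002, 0.33]
go (0.51, -0.006, 0.2, 90) [0.2188, 0.1629, -0.0901] [-0.002, -0.002, 0.33]
```

```bash
python3 -m creep '[[[0.052,0.053,-0.2],[0,0,0.33],-1],[[0.052,0.053,-0.2],[0,0,0.33],-1],[[0.052,0.053,-0.2],[0,0,0.33],-1],[[0.052,0.053,-0.2],[0,0,0.33],-1],[[0.22,0.165,-0.2],[0,0,0.33],-1],[[0.22,0.165,-0.2],[0,0,0.33],-1],[[0.22,0.165,-0.2],[0,0,0.33],-1],[[0.22,0.165,-0.2],[0,0,0.33],-1],[[0.22,0.165,-0.14],[0,0,0.33],-1],[[0.22,0.165,-0.09],[0,0,0.33],-1],[[0.22,0.165,-0.09],[0,0,0.33],-1],[[0.22,0.165,-0.09],[0,0,0.33],0.3],[[0.22,0.165,-0.09],[0,0,0.33],0.3],[[0.22,0.165,-0.09],[0,0,0.33],0.3],[[0.22,0.165,-0.14],[0,0,0.33],0.4],[[0.22,0.165,-0.2],[0,0,0.33],0.4],[[0.22,0.165,-0.2],[0,0,0.33],0.4]]'; python3 - <<'E'
from h import *
C=cam('wrist');look('nut1','wrist',.15,C)
look('nut1','scene',.02)
rows((.42,-.2,.30,93),(.349,-.289,.10,93),(.349,-.289,.003,93))
E
```

```text
time: 11.85
eef_pos: [0.5151, -0.0048, 0.315]
orientation: [[-0.0, 1.0, 0.01], [1.0, 0.0, -0.0], [-0.0, 0.01, -1.0]]
ft_force: [0.3, -0.3, -0.8]
grip_width: 0.06
finger_force: 0.0
nut1 wrist conf 0.68 centre [523.7  -7.3] size [ 2.8 38.9] long axis deg 94.5
 place [([0.5348, -0.0054, -0.0029], 0.67), ([0.5345, -0.0059, 0.1616], 0.48)]
nut1 scene conf 0.5 centre [ 357.4 -295.7] size [34.6 53.3] long axis deg 164.2
 place [([0.351, -0.2889, 0.0127], 0.68), ([0.5794, -0.1224, 0.034], 0.54), ([0.5385, -0.0037, 0.1575], 0.48)]
go (0.42, -0.2, 0.3, 93) [-0.1953, -0.0915, 0.0083] [-0.002, -0.0, -0.052]
go (0.349, -0.289, 0.1, 93) [-0.2843, -0.1621, 0.2084] [-0.002, -0.0, -0.052]
go (0.349, -0.289, 0.003, 93) [-0.2843, -0.1619, 0.3054] [-0.002, -0.0, -0.052]
```

```bash
python3 -m creep '[[[-0.195,-0.0915,0],[0,0,-0.052],0.4],[[-0.195,-0.0915,0],[0,0,-0.052],0.4],[[-0.195,-0.0915,0],[0,0,-0.052],0.4],[[-0.195,-0.0915,0],[0,0,-0.052],0.4],[[-0.284,-0.162,0.15],[0,0,-0.052],0.4],[[-0.284,-0.162,0.15],[0,0,-0.052],0.4],[[-0.284,-0.162,0.2],[0,0,-0.052],0.4],[[-0.284,-0.162,0.25],[0,0,-0.052],0.4],[[-0.284,-0.162,0.29],[0,0,-0.052],0.4],[[-0.284,-0.162,0.306],[0,0,-0.052],0.4],[[-0.284,-0.162,0.306],[0,0,-0.052],0.4],[[-0.284,-0.162,0.306],[0,0,-0.052],-1],[[-0.284,-0.162,0.306],[0,0,-0.052],-1],[[-0.284,-0.162,0.306],[0,0,-0.052],-1],[[-0.284,-0.162,0.25],[0,0,-0.052],-1],[[-0.284,-0.162,0.2],[0,0,-0.052],-1]]' 80; python3 - <<'E'
from h import *
rows((.42,-.2,.31,90),(.505,-.006,.31,90),(.50,-.006,.20,90))
E
```

```text
time: 14.15
eef_pos: [0.3503, -0.2886, 0.111]
orientation: [[-0.052, 0.999, 0.0], [0.999, 0.052, -0.0], [-0.0, 0.0, -1.0]]
ft_force: [-0.1, -1.0, -0.7]
grip_width: 0.0342
finger_force: 80.5
go (0.42, -0.2, 0.31, 90) [0.0848, 0.0743, -0.199] [0.0, 0.0, 0.052]
go (0.505, -0.006, 0.31, 90) [0.2741, 0.1693, -0.199] [0.0, 0.0, 0.052]
go (0.5, -0.006, 0.2, 90) [0.2744, 0.1643, -0.089] [0.0, 0.0, 0.052]
```

```bash
python3 -m creep '[[[0.085,0.074,-0.2],[0,0,0.052],-1],[[0.085,0.074,-0.2],[0,0,0.052],-1],[[0.085,0.074,-0.2],[0,0,0.052],-1],[[0.085,0.074,-0.2],[0,0,0.052],-1],[[0.274,0.162,-0.2],[0,0,0.052],-1],[[0.274,0.162,-0.2],[0,0,0.052],-1],[[0.274,0.162,-0.2],[0,0,0.052],-1],[[0.274,0.162,-0.2],[0,0,0.052],-1],[[0.274,0.162,-0.14],[0,0,0.052],-1],[[0.274,0.162,-0.09],[0,0,0.052],-1],[[0.274,0.162,-0.09],[0,0,0.052],-1],[[0.274,0.162,-0.09],[0,0,0.052],0.2],[[0.274,0.162,-0.09],[0,0,0.052],0.2],[[0.274,0.162,-0.09],[0,0,0.052],0.2],[[0.274,0.162,-0.14],[0,0,0.052],0.2],[[0.274,0.162,-0.2],[0,0,0.052],0.2],[[0.274,0.162,-0.2],[0,0,0.052],0.2]]'; python3 - <<'E'
from h import *
C=cam('wrist');cv2.imwrite('pics/w2.png',C[0]['color'][:,:,::-1]);look('nut1','wrist',.16,C)
look('stick1','top',.022);
rows((.44,.2418,.31,138),(.44,.2418,.004,138))
E
```

```text
time: 16.27
eef_pos: [0.5006, -0.0068, 0.3149]
orientation: [[0.0, 1.0, 0.01], [1.0, -0.0, -0.0], [-0.0, 0.01, -1.0]]
ft_force: [0.4, 0.4, 0.1]
grip_width: 0.0513
finger_force: 0.0
nut1 wrist conf 0.88 centre [498.3  -9.7] size [46.  39.7] long axis deg 89.8
nut1 wrist conf 0.81 centre [523.3  -2.3] size [ 4.9 35.2] long axis deg 94.5
 place [([0.5352, -0.0043, 0.1583], 0.75), ([0.5006, -0.0039, 0.1709], 0.57)]
stick1 top conf 0.69 centre [437.4 241.6] size [27.4 64. ] long axis deg 138.4
stick1 top conf 0.67 centre [373.2 364.1] size [65.9 25.9] long axis deg 48.5
stick1 top conf 0.57 centre [529.6  20.4] size [26.2 12.8] long axis deg 2.0
stick1 top conf 0.52 centre [ 323.2 -402.5] size [99.1 57.7] long axis deg 5.3
 place [([0.3775, 0.3649, 0.0105], 0.58), ([0.5002, -0.009, 0.1526], 0.57), ([0.4442, 0.2411, 0.0138], 0.49)]
go (0.44, 0.2418, 0.31, 138) [0.2484, -0.0571, -0.0018] [-0.002, -0.001, -0.838]
go (0.44, 0.2418, 0.004, 138) [0.2484, -0.0565, 0.3042] [-0.002, -0.001, -0.838]
```

View pics/w2.png

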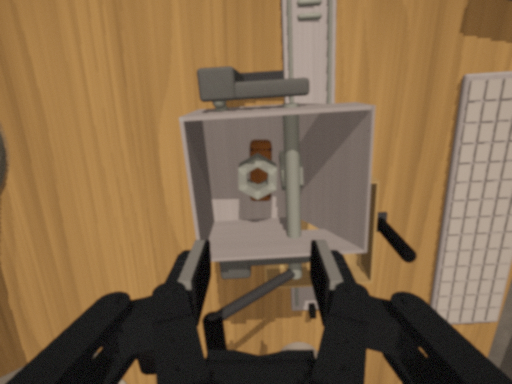

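The bucket holds a nut lying on the bar at (258,176) and a second nut under the axle at (291,176). Next is the left bar.

```bash
python3 -m creep '[[[0.248,-0.056,0],[0,0,-0.838],0.3],[[0.248,-0.056,0],[0,0,-0.838],0.3],[[0.248,-0.056,0],[0,0,-0.838],0.3],[[0.248,-0.056,0],[0,0,-0.838],0.3],[[0.248,-0.056,0.1],[0,0,-0.838],0.3],[[0.248,-0.056,0.1],[0,0,-0.838],0.3],[[0.248,-0.056,0.2],[0,0,-0.838],0.3],[[0.248,-0.056,0.2],[0,0,-0.838],0.3],[[0.248,-0.056,0.25],[0,0,-0.838],0.3],[[0.248,-0.056,0.29],[0,0,-0.838],0.3],[[0.248,-0.056,0.304],[0,0,-0.838],0.3],[[0.248,-0.056,0.304],[0,0,-0.838],0.3],[[0.248,-0.056,0.304],[0,0,-0.838],-1],[[0.248,-0.056,0.304],[0,0,-0.838],-1],[[0.248,-0.056,0.304],[0,0,-0.838],-1],[[0.248,-0.056,0.304],[0,0,-0.838],-1],[[0.248,-0.056,0.25],[0,0,-0.838],-1],[[0.248,-0.056,0.2],[0,0,-0.838],-1]]' 60; python3 - <<'E'
from h import *
rows((.46,.2,.31,95),(.505,-.006,.31,90),(.50,-.006,.205,90))
E
```

```text
time: 18.82
eef_pos: [0.4418, 0.2413, 0.1113]
orientation: [[-0.743, 0.669, 0.0], [0.669, 0.743, 0.0], [-0.0, 0.0, -1.0]]
ft_force: [1.0, 0.2, -0.9]
grip_width: 0.0205
finger_force: 58.8
go (0.46, 0.2, 0.31, 95) [-0.0412, -0.0185, -0.1987] [0.0, -0.0, 0.751]
go (0.505, -0.006, 0.31, 90) [-0.2124, -0.1415, -0.1987] [0.0, -0.0, 0.838]
go (0.5, -0.006, 0.205, 90) [-0.2087, -0.1449, -0.0937] [0.0, -0.0, 0.838]
```

```bash
python3 -m creep '[[[-0.041,-0.019,-0.2],[0,0,0.751],-1],[[-0.041,-0.019,-0.2],[0,0,0.751],-1],[[-0.041,-0.019,-0.2],[0,0,0.751],-1],[[-0.041,-0.019,-0.2],[0,0,0.751],-1],[[-0.206,-0.148,-0.2],[0,0,0.838],-1],[[-0.206,-0.148,-0.2],[0,0,0.838],-1],[[-0.206,-0.148,-0.2],[0,0,0.838],-1],[[-0.206,-0.148,-0.2],[0,0,0.838],-1],[[-0.206,-0.148,-0.15],[0,0,0.838],-1],[[-0.206,-0.148,-0.094],[0,0,0.838],-1],[[-0.206,-0.148,-0.094],[0,0,0.838],-1],[[-0.206,-0.148,-0.094],[0,0,0.838],-0.2],[[-0.206,-0.148,-0.094],[0,0,0.838],0],[[-0.206,-0.148,-0.094],[0,0,0.838],0],[[-0.206,-0.148,-0.14],[0,0,0.838],0],[[-0.206,-0.148,-0.2],[0,0,0.838],0.2],[[-0.206,-0.148,-0.2],[0,0,0.838],0.2]]'; python3 - <<'E'
from h import *
C=cam('wrist');cv2.imwrite('pics/w3.png',C[0]['color'][:,:,::-1]);look('stick1','wrist',.16,C)
look('stick1','top',.022);look('nut1','top',.022)
rows((.40,.25,.31,48),(.376,.365,.31,48),(.376,.365,.004,48))
E
```

```text
time: 20.95
eef_pos: [0.4987, -0.0065, 0.3148]
orientation: [[-0.0, 1.0, 0.01], [1.0, 0.0, -0.0], [-0.0, 0.01, -1.0]]
ft_force: [0.8, -0.1, -0.3]
grip_width: 0.0515
finger_force: 0.0
stick1 wrist conf 0.83 centre [495.4 -15.5] size [74.2 25.6] long axis deg 88.8
stick1 wrist conf 0.53 centre [505.9  20.6] size [13.6 25.9] long axis deg 139.8
 place [([0.4967, -0.0059, 0.191], 0.95)]
stick1 top conf 0.45 centre [532.9  20.6] size [19.6 19.1] long axis deg 1.9
 place [([0.3771, 0.3624, 0.009], 0.65), ([0.5, -0.0049, 0.195], 0.48)]
 place []
go (0.4, 0.25, 0.31, 48) [0.2565, -0.0956, -0.0014] [-0.001, 0.001, 0.733]
go (0.376, 0.365, 0.31, 48) [0.3715, -0.1196, -0.0013] [-0.001, 0.001, 0.733]
go (0.376, 0.365, 0.004, 48) [0.3714, -0.1191, 0.3047] [-0.001, 0.001, 0.733]
```

View pics/w3.png

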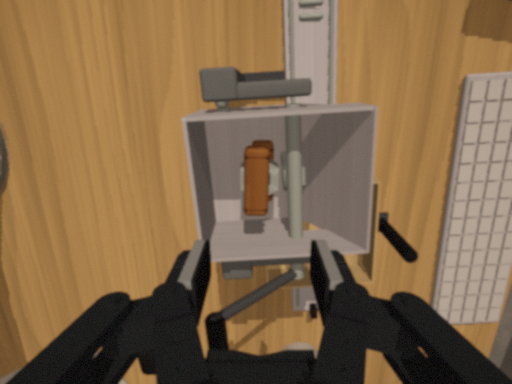

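The new bar lies on the nut at (258,178), and all four pieces are inside the bucket. Next is the last bar.

```bash
python3 -m creep '[[[0.257,-0.095,0],[0,0,0.733],0.3],[[0.257,-0.095,0],[0,0,0.733],0.3],[[0.257,-0.095,0],[0,0,0.733],0.3],[[0.257,-0.095,0],[0,0,0.733],0.3],[[0.37,-0.119,0.1],[0,0,0.733],0.3],[[0.37,-0.119,0.1],[0,0,0.733],0.3],[[0.37,-0.119,0.2],[0,0,0.733],0.3],[[0.37,-0.119,0.2],[0,0,0.733],0.3],[[0.37,-0.119,0.25],[0,0,0.733],0.3],[[0.37,-0.119,0.29],[0,0,0.733],0.3],[[0.37,-0.119,0.304],[0,0,0.733],0.3],[[0.37,-0.119,0.304],[0,0,0.733],0.3],[[0.37,-0.119,0.304],[0,0,0.733],-1],[[0.37,-0.119,0.304],[0,0,0.733],-1],[[0.37,-0.119,0.304],[0,0,0.733],-1],[[0.37,-0.119,0.304],[0,0,0.733],-1],[[0.37,-0.119,0.25],[0,0,0.733],-1],[[0.37,-0.119,0.2],[0,0,0.733],-1]]' 60; python3 - <<'E'
from h import *
rows((.40,.25,.32,80),(.487,-.006,.32,90),(.487,-.006,.215,92))
E
```

```text
time: 23.65
eef_pos: [0.3771, 0.3635, 0.1116]
orientation: [[0.669, 0.743, 0.001], [0.743, -0.669, 0.001], [0.001, 0.0, -1.0]]
ft_force: [1.4, 0.5, -0.9]
grip_width: 0.0201
finger_force: 59.1
go (0.4, 0.25, 0.32, 80) [-0.0689, 0.093, -0.2084] [0.0, -0.001, -0.559]
go (0.487, -0.006, 0.32, 90) [-0.2008, 0.329, -0.2085] [0.0, -0.001, -0.733]
go (0.487, -0.006, 0.215, 92) [-0.2009, 0.329, -0.1035] [0.0, -0.001, -0.768]
```

```bash
python3 -m creep '[[[-0.069,0.093,-0.21],[0,0,-0.559],-1],[[-0.069,0.093,-0.21],[0,0,-0.559],-1],[[-0.069,0.093,-0.21],[0,0,-0.559],-1],[[-0.069,0.093,-0.21],[0,0,-0.559],-1],[[-0.201,0.329,-0.21],[0,0,-0.76],-1],[[-0.201,0.329,-0.21],[0,0,-0.76],-1],[[-0.201,0.329,-0.21],[0,0,-0.76],-1],[[-0.201,0.329,-0.21],[0,0,-0.76],-1],[[-0.201,0.329,-0.21],[0,0,-0.76],-1],[[-0.201,0.329,-0.15],[0,0,-0.76],-1],[[-0.201,0.329,-0.105],[0,0,-0.76],-1],[[-0.201,0.329,-0.105],[0,0,-0.76],-1],[[-0.201,0.329,-0.105],[0,0,-0.76],-0.3],[[-0.201,0.329,-0.105],[0,0,-0.76],-0.2],[[-0.201,0.329,-0.105],[0,0,-0.76],-0.2],[[-0.201,0.329,-0.15],[0,0,-0.76],-0.2],[[-0.201,0.329,-0.21],[0,0,-0.76],0],[[-0.201,0.329,-0.21],[0,0,-0.76],0.2]]'; python3 - <<'E'
from h import *
C=cam('wrist');cv2.imwrite('pics/w4.png',C[0]['color'][:,:,::-1]);look('stick1','wrist',.16,C);look('nut1','wrist',.16,C)
for c in('scene','top'):
    get_image(c)
    for t in('nut1','stick1','rig','bucket_mid','lever_peg','tray_floor','tray_handle'):print(c,t,[(np.round(d['position'],4).tolist(),round(d['conf'],2)) for d in place_of(t,c)])
E
```

```text
time: 25.9
eef_pos: [0.4895, -0.006, 0.3243]
orientation: [[-0.027, 1.0, 0.009], [1.0, 0.027, -0.0], [-0.0, 0.009, -1.0]]
ft_force: [-0.3, 0.2, -1.3]
grip_width: 0.051
finger_force: 0.0
stick1 wrist conf 0.96 centre [505.1 -14. ] size [22.7 75.3] long axis deg 102.1
stick1 wrist conf 0.74 centre [487.2 -25.3] size [27.6 81.1] long axis deg 90.6
 place [([0.4951, -0.01, 0.1898], 0.86), ([0.4852, -0.0084, 0.2127], 0.78)]
nut1 wrist conf 0.69 centre [524.2  -3.7] size [ 7.3 39.5] long axis deg 93.3
nut1 wrist conf 0.66 centre [514.8 -10.9] size [32.5  8.7] long axis deg 87.9
 place [([0.5332, -0.0036, 0.159], 0.75), ([0.6753, -0.1216, 0.129], 0.6), ([0.502, -0.0019, 0.1725], 0.59)]
scene nut1 [([0.5372, -0.003, 0.1562], 0.57), ([0.5017, -0.006, 0.1744], 0.43)]
scene stick1 [([0.4888, -0.0036, 0.2157], 0.58)]
scene rig [([0.5341, -0.0038, -0.0009], 0.6)]
scene bucket_mid [([0.5007, -0.0023, 0.1883], 0.76), ([0.3272, -0.4048, -0.0029], 0.72)]
scene lever_peg [([0.4602, -0.1325, 0.2502], 0.87), ([0.4997, -0.0048, 0.187], 0.53)]
scene tray_floor [([0.5828, -0.1252, 0.0339], 0.77), ([0.3698, 0.2711, 0.0002], 0.47)]
scene tray_handle [([0.6781, -0.122, 0.1269], 0.74), ([0.533, -0.0039, -0.003], 0.37)]
top nut1 []
top stick1 [([0.4865, -0.0072, 0.2142], 0.47)]
top rig [([0.5324, -0.0014, -0.0032], 0.87), ([0.579, -0.423, -0.0031], 0.2)]
top bucket_mid [([0.5064, -0.0075, 0.1867], 0.97)]
top lever_peg [([0.4617, -0.1299, 0.2507], 0.73), ([0.4564, -0.4602, 0.0043], 0.19)]
top tray_floor [([0.5826, -0.1247, 0.0324], 0.96)]
top tray_handle [([0.6806, -0.1168, 0.1311], 0.95), ([0.3292, -0.4058, 0.0004], 0.58)]
```

View pics/w4.png

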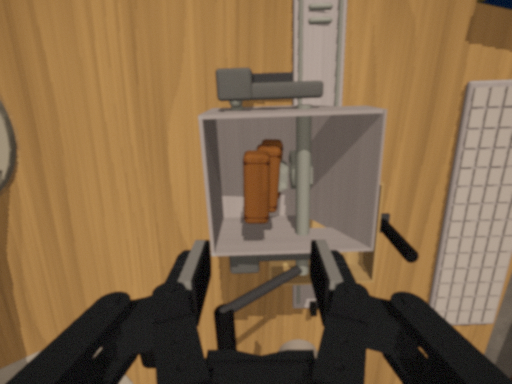

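All five pieces are in the bucket, the top bar at z about 0.215 and within limits. Next, the tray handle.

```bash
python3 - <<'E'
from h import *
rows((.681,-.119,.30,3),(.681,-.119,.095,3))
E
```

```text
go (0.681, -0.119, 0.3, 3) [-0.1182, 0.1909, 0.0193] [0.0, -0.0, 1.545]
go (0.681, -0.119, 0.095, 3) [-0.1182, 0.1909, 0.2243] [0.0, -0.0, 1.545]
```

```bash
python3 -m creep '[[[-0.118,0.191,0],[0,0,1.545],0.6],[[-0.118,0.191,0],[0,0,1.545],0.6],[[-0.118,0.191,0],[0,0,1.545],0.6],[[-0.118,0.191,0],[0,0,1.545],0.6],[[-0.118,0.191,0],[0,0,1.545],0.6],[[-0.118,0.191,0],[0,0,1.545],0.6],[[-0.118,0.191,0.02],[0,0,1.545],0.6],[[-0.118,0.191,0.02],[0,0,1.545],0.6],[[-0.118,0.191,0.02],[0,0,1.545],0.6],[[-0.118,0.191,0.02],[0,0,1.545],0.6],[[-0.118,0.191,0.02],[0,0,1.545],0.6]]'; python3 - <<'E'
from h import *
C=cam('wrist')
print([(np.round(d['position'],4).tolist(),round(d['conf'],2)) for d in place_of('tray_handle','wrist')])
rows((.681,-.119,.095,3))
E
```

```text
time: 28.32
eef_pos: [0.6811, -0.1188, 0.2992]
orientation: [[0.999, 0.054, -0.0], [0.054, -0.999, 0.0], [-0.0, -0.0, -1.0]]
ft_force: [-0.1, -0.4, -1.2]
grip_width: 0.0686
finger_force: 0.0
[([0.6767, -0.1213, 0.1277], 0.64), ([0.5848, -0.1252, 0.0316], 0.47)]
go (0.681, -0.119, 0.095, 3) [-0.0001, 0.0002, 0.2043] [0.0, -0.0, 0.001]
```

```bash
python3 -m creep '[[[-0.002,0.001,0.06],[0,0,0],0.6],[[-0.002,0.001,0.12],[0,0,0],0.6],[[-0.002,0.001,0.17],[0,0,0],0.6],[[-0.002,0.001,0.204],[0,0,0],0.6],[[-0.002,0.001,0.204],[0,0,0],0.6],[[-0.002,0.001,0.204],[0,0,0],-1],[[-0.002,0.001,0.204],[0,0,0],-1],[[-0.002,0.001,0.204],[0,0,0],-1],[[-0.002,0.001,0.204],[0,0,0],-1],[[-0.002,0.001,0.204],[0,0,0],-1]]' 30;  python3 - <<'E'
from h import *
for c in('scene','top'):
    get_image(c)
    for t in('tray_floor','tray_handle'):print(c,t,[(np.round(d['position'],4).tolist(),round(d['conf'],2)) for d in place_of(t,c)])
E
```

```text
time: 29.68
eef_pos: [0.6802, -0.12, 0.0972]
orientation: [[0.999, 0.053, 0.003], [0.053, -0.999, -0.0], [0.003, 0.001, -1.0]]
ft_force: [-1.0, 0.7, 5.9]
grip_width: 0.0171
finger_force: 29.1
scene tray_floor [([0.583, -0.1223, 0.0336], 0.87)]
scene tray_handle [([0.502, -0.0056, 0.1853], 0.65), ([0.2928, 0.4566, 0.0013], 0.6), ([0.6802, -0.1237, 0.1252], 0.55)]
top tray_floor []
top tray_handle []
```

```bash
python3 -m creep '[[[0,0,0],[0,0,0],-0.3],[[0,0,-0.01],[0,0,0],-0.3],[[0,0,-0.01],[0,0,0],-1],[[0,0,-0.01],[0,0,0],-1],[[0,0,-0.01],[0,0,0],-1],[[0,-0.02,-0.01],[0,0,0],-1],[[0,-0.04,-0.01],[0,0,0],-1],[[0,-0.06,-0.01],[0,0,0],-1],[[0,-0.08,-0.01],[0,0,0],-1],[[0,-0.095,-0.01],[0,0,0],-1],[[0,-0.105,-0.01],[0,0,0],-1],[[0,-0.115,-0.01],[0,0,0],-1],[[0,-0.12,-0.01],[0,0,0],-1],[[0,-0.123,-0.01],[0,0,0],-1],[[0,-0.123,-0.01],[0,0,0],-1]]' 30;  python3 - <<'E'
from h import *
o=observe();print(o['ft_force'])
get_image('scene')
for t in('tray_floor','tray_handle'):print(t,[(np.round(d['position'],4).tolist(),round(d['conf'],2)) for d in place_of(t,'scene')])
E
```

```text
time: 31.85
eef_pos: [0.6725, 0.0039, 0.1068]
orientation: [[0.999, 0.053, 0.0], [0.053, -0.999, 0.001], [0.0, -0.001, -1.0]]
ft_force: [-6.1, 3.9, 12.2]
grip_width: 0.0173
finger_force: 30.3
[-6.1127  3.8705 12.2154]
tray_floor [([0.5769, -0.0008, 0.0344], 0.73)]
tray_handle [([0.6723, 0.0032, 0.124], 0.67)]
```

```bash
python3 -m creep '[[[0,0,0],[0,0,0],-0.3],[[0,0,0],[0,0,0],0],[[0,0,0],[0,0,0],0],[[0,0,0],[0,0,0],0],[[0,0,0],[0,0,0],-1],[[0,0,0],[0,0,0],-1],[[0,0,0],[0,0,0],-1],[[0,0,0],[0,0,0],-1]]' 20;  python3 - <<'E'
from h import *
o=observe();print(o['ft_force'],o['eef_pos'])
E
python3 -m creep '[[[0,0,0],[0,0,0],0.3],[[0,0,0],[0,0,0],0.3],[[0,0,-0.06],[0,0,0],0.3],[[0,0,-0.12],[0,0,0],0.3],[[0,0,-0.19],[0,0,0],0.3],[[0,0,-0.19],[0,0,0],0.3],[[0,0,-0.19],[0,0,0],0.3]]'
python3 - <<'E'
from h import *
for c in('scene','top','wrist'):
    cam(c)
    for t in('tray_floor','tray_handle','rig','bucket_mid','lever_peg'):print(c,t,[(np.round(d['position'],4).tolist(),round(d['conf'],2)) for d in place_of(t,c)])
E
```

```text
time: 33.0
eef_pos: [0.6726, 0.0036, 0.1053]
orientation: [[0.999, 0.053, -0.0], [0.053, -0.999, 0.001], [-0.0, -0.001, -1.0]]
ft_force: [-0.4, 4.8, 1.2]
grip_width: 0.0174
finger_force: 21.6
[-0.3787  4.844   1.2453] [0.6726 0.0036 0.1053]
time: 33.88
eef_pos: [0.6727, 0.0027, 0.2956]
orientation: [[0.999, 0.053, 0.001], [0.053, -0.999, -0.0], [0.001, 0.0, -1.0]]
ft_force: [0.4, -0.3, -0.4]
grip_width: 0.0556
finger_force: 0.0
scene tray_floor [([0.5789, 0.0004, 0.0334], 0.94), ([0.5333, -0.0037, -0.0024], 0.49)]
scene tray_handle [([0.6709, 0.0024, 0.1244], 0.62)]
scene rig [([0.533, -0.0014, -0.0007], 0.88)]
scene bucket_mid [([0.4999, -0.0053, 0.1887], 0.67)]
scene lever_peg [([0.4607, -0.1306, 0.2476], 0.71)]
top tray_floor [([0.5779, -0.4255, -0.0053], 0.17)]
top tray_handle []
top rig [([0.3243, -0.4056, 0.0001], 0.16)]
top bucket_mid []
top lever_peg [([0.4646, -0.1318, 0.2494], 0.63)]
wrist tray_floor [([0.5752, -0.0056, 0.0315], 0.85)]
wrist tray_handle [([0.6699, -0.0033, 0.1289], 0.58)]
wrist rig [([0.5334, -0.0051, -0.0003], 0.74)]
wrist bucket_mid []
wrist lever_peg []
```

The tray is clicked in at the middle stop: the detent pulls toward about y = 0.004. Next I go behind the lever peg with shut fingers.

```bash
python3 - <<'E'
from h import *
rows((.6727,.0027,.37,2.8),(.4186,-.1397,.37,2.8),(.4186,-.1397,.23,2.8))
E
```

```text
go (0.6727, 0.0027, 0.37, 2.8) [0.0, 0.0003, -0.0747] [-0.0, -0.0, 0.004]
go (0.4186, -0.1397, 0.37, 2.8) [-0.2612, 0.129, -0.0747] [-0.0, -0.0, 0.004]
go (0.4186, -0.1397, 0.23, 2.8) [-0.2612, 0.1291, 0.0653] [-0.0, -0.0, 0.004]
```

```bash
python3 -m creep '[[[0,0,-0.06],[0,0,0.004],-1],[[0,0,-0.075],[0,0,0.004],-1],[[-0.261,0.129,-0.075],[0,0,0.004],-1],[[-0.261,0.129,-0.075],[0,0,0.004],-1],[[-0.261,0.129,-0.075],[0,0,0.004],-1],[[-0.261,0.129,-0.075],[0,0,0.004],-1],[[-0.261,0.129,-0.075],[0,0,0.004],-1],[[-0.261,0.129,-0.075],[0,0,0.004],-1],[[-0.261,0.129,-0.02],[0,0,0.004],-1],[[-0.261,0.129,0.03],[0,0,0.004],-1],[[-0.261,0.129,0.065],[0,0,0.004],-1],[[-0.261,0.129,0.065],[0,0,0.004],-1]]'; python3 - <<'E'
from h import *
C=cam('scene');cv2.imwrite('pics/s5.png',cv2.resize(C[0]['color'][120:300,140:360,::-1],None,fx=3,fy=3,interpolation=cv2.INTER_CUBIC))
for c in('scene','wrist','top'):
    if c!='scene':cam(c)
    for t in('lever_peg','stick1','nut1'):print(c,t,[(np.round(d['position'],4).tolist(),round(d['conf'],2)) for d in place_of(t,c)])
R=Ro.from_euler('z',2.8,degrees=True).as_matrix()
p=R.T@(np.array(observe()['eef_pos'])-[.5332,-.004,0]);print('tcp in rig',p)
for t in(0,.2,.4,.6,.8,1,1.2,1.4,1.6,1.8,1.95):
    q=np.array([.1*np.sin(t-.87)-.020,-.13,.185+.1*np.cos(t-.87)-.02]);d=q-p;print(t,(d*[1,-1,-1]).round(3))
E
```

```text
time: 36.28
eef_pos: [0.4178, -0.1387, 0.2281]
orientation: [[0.999, 0.049, -0.005], [0.049, -0.999, 0.002], [-0.005, -0.002, -1.0]]
ft_force: [-0.5, -1.2, -0.0]
grip_width: 0.0
finger_force: 0.0
scene lever_peg [([0.4651, -0.1337, 0.25], 0.64)]
scene stick1 [([0.4983, -0.0031, 0.1946], 0.59), ([0.4884, -0.005, 0.2155], 0.56)]
scene nut1 [([0.5331, -0.0015, 0.156], 0.47), ([0.5021, -0.0047, 0.1711], 0.46)]
wrist lever_peg [([0.4631, -0.1292, 0.2529], 0.64)]
wrist stick1 [([0.4974, -0.0078, 0.1902], 0.77), ([0.4862, -0.0086, 0.2155], 0.73), ([0.533, -0.0074, 0.1585], 0.64)]
wrist nut1 [([0.5342, -0.0037, 0.158], 0.97)]
top lever_peg [([0.4529, -0.46, 0.0015], 0.64)]
top stick1 [([0.4881, -0.0061, 0.2142], 0.77), ([0.6762, 0.0059, 0.1293], 0.2)]
top nut1 [([0.5273, -0.003, 0.1627], 0.61), ([0.4956, -0.0108, 0.1689], 0.47)]
tcp in rig [-0.1208 -0.13    0.2306]
0 [0.024 0.    0.001]
0.2 [ 0.039  0.    -0.013]
0.4 [ 0.055  0.    -0.024]
0.6 [ 0.074  0.    -0.031]
0.8 [ 0.094  0.    -0.034]
1 [ 0.114  0.    -0.034]
1.2 [ 0.133  0.    -0.029]
1.4 [ 0.151  0.    -0.021]
1.6 [ 0.167  0.    -0.009]
1.8 [0.181 0.    0.006]
1.95 [0.189 0.    0.018]
```

View pics/s5.png

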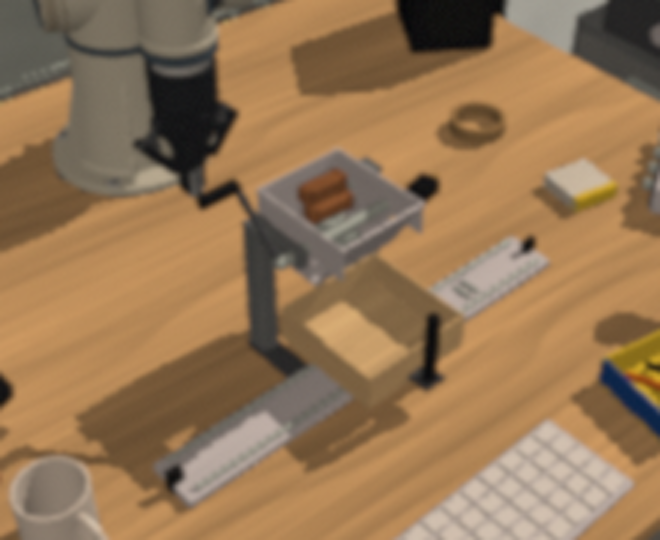

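```bash
python3 -m creep '[[[0.018,0,0],[0,0,0],-1],[[0.027,0,-0.003],[0,0,0],-1],[[0.039,0,-0.013],[0,0,0],-1],[[0.047,0,-0.019],[0,0,0],-1],[[0.055,0,-0.024],[0,0,0],-1],[[0.065,0,-0.028],[0,0,0],-1],[[0.074,0,-0.031],[0,0,0],-1],[[0.084,0,-0.033],[0,0,0],-1],[[0.094,0,-0.034],[0,0,0],-1],[[0.104,0,-0.035],[0,0,0],-1],[[0.114,0,-0.034],[0,0,0],-1],[[0.124,0,-0.032],[0,0,0],-1],[[0.133,0,-0.029],[0,0,0],-1]]'; python3 - <<'E'
from h import *
cam('scene')
print([(np.round(d['position'],4).tolist(),round(d['conf'],2)) for d in place_of('lever_peg','scene')])
E
```

```text
time: 38.5
eef_pos: [0.5513, -0.1329, 0.2592]
orientation: [[0.999, 0.049, -0.003], [0.049, -0.999, 0.0], [-0.003, -0.0, -1.0]]
ft_force: [-7.3, -0.3, 5.0]
grip_width: 0.0002
finger_force: 3.8
[([0.5687, -0.1257, 0.2821], 0.88), ([0.2935, 0.4553, 0.0021], 0.58)]
```

```bash
python3 -m creep '[[[0.009,0,0.003],[0,0,0],-1],[[0.018,0,0.008],[0,0,0],-1],[[0.026,0,0.014],[0,0,0],-1],[[0.034,0,0.02],[0,0,0],-1],[[0.042,0,0.028],[0,0,0],-1],[[0.05,0,0.035],[0,0,0],-1],[[0.058,0,0.046],[0,0,0],-1],[[0.06,0,0.05],[0,0,0],-1],[[0.06,0,0.05],[0,0,0],-1],[[0.06,0,0.05],[0,0,0],-1],[[0.06,0,0.05],[0,0,0],-1],[[0.06,0,0.05],[0,0,0],-1]]'; python3 - <<'E'
from h import *
C=cam('scene');cv2.imwrite('pics/s6.png',cv2.resize(C[0]['color'][120:300,140:360,::-1],None,fx=3,fy=3,interpolation=cv2.INTER_CUBIC))
for t in('lever_peg','stick1','nut1','tray_floor'):print(t,[(np.round(d['position'],4).tolist(),round(d['conf'],2)) for d in place_of(t,'scene')])
E
```

```text
time: 40.1
eef_pos: [0.6099, -0.1298, 0.2085]
orientation: [[0.999, 0.049, -0.005], [0.049, -0.999, 0.001], [-0.005, -0.001, -1.0]]
ft_force: [-9.3, 0.3, 4.3]
grip_width: 0.0001
finger_force: 4.7
lever_peg [([0.6295, -0.1231, 0.2286], 0.66), ([0.5782, -0.0014, 0.0347], 0.65), ([0.3264, -0.4023, -0.0009], 0.22)]
stick1 [([0.6076, 0.008, 0.0678], 0.68), ([0.5687, -0.0056, 0.0471], 0.61), ([0.5951, -0.0003, 0.0442], 0.5)]
nut1 [([0.5781, -0.0073, 0.0624], 0.64), ([0.6289, 0.0355, 0.0537], 0.53)]
tray_floor [([0.5764, -0.0008, 0.0353], 0.82)]
```

View pics/s6.png

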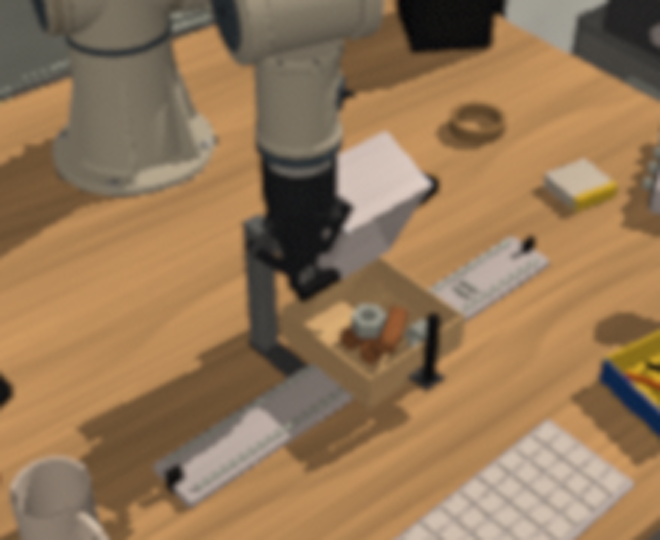

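All five pieces lie in the tray: nuts at (368,318) and (418,330), bars around (380,335). I bring the bucket home gently.

```bash
python3 -m creep '[[[-0.012,0,-0.015],[0,0,0],-1],[[-0.026,0,-0.03],[0,0,0],-1],[[-0.042,0,-0.042],[0,0,0],-1],[[-0.06,0,-0.05],[0,0,0],-1],[[-0.079,0,-0.055],[0,0,0],-1],[[-0.099,0,-0.055],[0,0,0],-1],[[-0.119,0,-0.052],[0,0,0],-1],[[-0.138,0,-0.045],[0,0,0],-1],[[-0.154,0,-0.034],[0,0,0],-1],[[-0.169,0,-0.02],[0,0,0],-1],[[-0.19,0,-0.02],[0,0,0],-1],[[-0.2,0,-0.02],[0,0,0],-1],[[-0.2,0,-0.1],[0,0,0],-1],[[-0.2,0,-0.16],[0,0,0],-1],[[-0.2,0,-0.16],[0,0,0],-1]]'; python3 - <<'E'
from h import *
for c in('scene','top'):
    cam(c)
    for t in('lever_peg','bucket_mid','stick1','nut1','tray_floor','tray_handle'):print(c,t,[(np.round(d['position'],4).tolist(),round(d['conf'],2)) for d in place_of(t,c)])
rows((.673,.0035,.38,2.8),(.673,.0035,.105,2.8))
E
```

```text
time: 42.22
eef_pos: [0.4136, -0.1406, 0.3744]
orientation: [[0.999, 0.049, 0.008], [0.049, -0.999, -0.003], [0.008, 0.003, -1.0]]
ft_force: [-0.1, 0.3, -0.4]
grip_width: 0.0001
finger_force: 0.0
scene lever_peg [([0.4867, -0.1325, 0.2691], 0.76), ([0.2931, 0.4556, -0.002], 0.55)]
scene bucket_mid [([0.5018, -0.003, 0.1949], 0.85)]
scene stick1 [([0.6054, 0.0078, 0.0684], 0.68), ([0.5963, -0.0007, 0.0449], 0.61), ([0.5664, -0.0065, 0.0425], 0.48)]
scene nut1 [([0.5794, -0.0034, 0.0616], 0.63), ([0.6288, 0.0358, 0.053], 0.58), ([0.4822, -0.1281, 0.2665], 0.48)]
scene tray_floor [([0.5767, -0.0008, 0.0345], 0.79), ([0.3283, -0.4051, -0.0015], 0.71)]
scene tray_handle [([0.6744, 0.0025, 0.1249], 0.8)]
top lever_peg [([0.4869, -0.1291, 0.2674], 0.71)]
top bucket_mid [([0.5082, -0.0087, 0.196], 0.79)]
top stick1 []
top nut1 []
top tray_floor [([0.5809, -0.4257, -0.0012], 0.64), ([0.5078, -0.0068, 0.1954], 0.3)]
top tray_handle [([0.6774, 0.0047, 0.1311], 0.63), ([0.2945, 0.455, -0.0011], 0.49)]
go (0.673, 0.0035, 0.38, 2.8) [0.2679, -0.1306, -0.011] [-0.0, 0.0, -0.0]
go (0.673, 0.0035, 0.105, 2.8) [0.268, -0.1305, 0.264] [-0.0, 0.0, -0.0]
```

```bash
python3 -m creep '[[[0,0,-0.01],[0,0,0],-1],[[0,0,-0.01],[0,0,0],-1],[[0,0,-0.01],[0,0,0],-1],[[0,0,-0.01],[0,0,0],-1],[[0,0,-0.01],[0,0,0],-1],[[0,0,-0.01],[0,0,0],-1]]'; python3 - <<'E'
from h import *
C=cam('scene');cv2.imwrite('pics/s7.png',cv2.resize(C[0]['color'][120:300,140:360,::-1],None,fx=3,fy=3,interpolation=cv2.INTER_CUBIC))
for c in('scene','top'):
    if c=='top':cam(c)
    for t in('lever_peg','bucket_mid'):print(c,t,[(np.round(d['position'],4).tolist(),round(d['conf'],2)) for d in place_of(t,c)])
E
```

```text
time: 43.68
eef_pos: [0.4118, -0.14, 0.3792]
orientation: [[0.999, 0.049, -0.0], [0.049, -0.999, 0.0], [-0.0, -0.0, -1.0]]
ft_force: [-0.2, 0.2, 0.9]
grip_width: 0.0002
finger_force: 0.0
scene lever_peg [([0.4826, -0.1314, 0.267], 0.68), ([0.5344, -0.0018, -0.0004], 0.62)]
scene bucket_mid [([0.5031, -0.0054, 0.1966], 0.78)]
top lever_peg [([0.4863, -0.1291, 0.2731], 0.62)]
top bucket_mid [([0.5033, -0.005, 0.197], 0.88)]
```

View pics/s7.png

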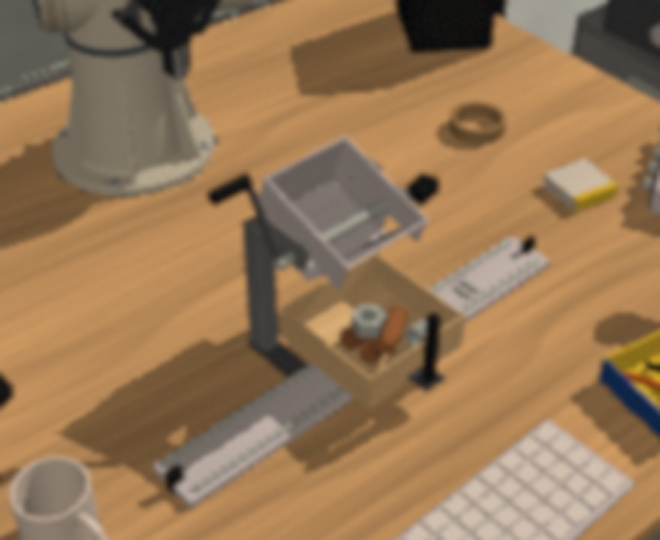

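The bucket rests on the latch at about 0.3 rad, with the peg at (230,188). I'll push the peg back from the front.

```bash
python3 -m creep '[[[0.06,0,0],[0,0,0],-1],[[0.119,0,0],[0,0,0],-1],[[0.119,0,0],[0,0,0],-1],[[0.119,0,0.05],[0,0,0],-1],[[0.119,0,0.1],[0,0,0],-1],[[0.119,0,0.14],[0,0,0],-1],[[0.119,0,0.14],[0,0,0],-1],[[0.105,0,0.14],[0,0,0],-1],[[0.095,0,0.143],[0,0,0],-1],[[0.085,0,0.146],[0,0,0],-1],[[0.077,0,0.149],[0,0,0],-1],[[0.072,0,0.149],[0,0,0],-1],[[0.072,0,0.149],[0,0,0],-1]]'; python3 - <<'E'
from h import *
cam('scene');print([(np.round(d['position'],4).tolist(),round(d['conf'],2)) for d in place_of('lever_peg','scene')])
E
python3 -m creep '[[[0.01,0,0],[0,0,0],-1],[[0.03,0,0],[0,0,0],-1],[[0.03,0,-0.06],[0,0,0],-1],[[0.03,0,-0.12],[0,0,0],-1],[[0.03,0,-0.15],[0,0,0],-1],[[0.03,0,-0.15],[0,0,0],-1]]'
python3 - <<'E'
from h import *
for c in('scene','top'):
    cam(c)
    for t in('lever_peg','bucket_mid'):print(c,t,[(np.round(d['position'],4).tolist(),round(d['conf'],2)) for d in place_of(t,c)])
E
```

```text
time: 45.6
eef_pos: [0.4837, -0.1365, 0.2305]
orientation: [[0.999, 0.049, 0.0], [0.049, -0.999, -0.0], [0.0, 0.0, -1.0]]
ft_force: [-0.0, 0.1, -0.2]
grip_width: 0.0003
finger_force: 0.0
[([0.4619, -0.134, 0.2497], 0.63)]
time: 46.45
eef_pos: [0.5156, -0.1352, 0.383]
orientation: [[0.999, 0.049, 0.005], [0.049, -0.999, -0.001], [0.005, 0.001, -1.0]]
ft_force: [-0.3, 0.3, -0.8]
grip_width: 0.0002
finger_force: 0.0
scene lever_peg [([0.4623, -0.1307, 0.2546], 0.82), ([0.6735, 0.0018, 0.1252], 0.25)]
scene bucket_mid [([0.5002, -0.0064, 0.1869], 0.76)]
top lever_peg []
top bucket_mid [([0.5037, -0.0068, 0.1869], 0.92)]
```

Bucket is home. Now the tray goes to the left stop.

```bash
python3 - <<'E'
from h import *
rows((.673,.004,.38,2.8),(.673,.004,.106,2.8))
E
```

```text
go (0.673, 0.004, 0.38, 2.8) [0.1663, -0.1309, -0.0014] [-0.001, 0.002, -0.0]
go (0.673, 0.004, 0.106, 2.8) [0.1669, -0.1307, 0.2726] [-0.001, 0.002, -0.0]
```

```bash
python3 -m creep '[[[0.166,-0.131,0],[0,0,0],0.6],[[0.166,-0.131,0],[0,0,0],0.6],[[0.166,-0.131,0],[0,0,0],0.6],[[0.166,-0.131,0],[0,0,0],0.6],[[0.166,-0.131,0],[0,0,0],0.6],[[0.167,-0.131,0.06],[0,0,0],0.6],[[0.167,-0.131,0.12],[0,0,0],0.6],[[0.167,-0.131,0.18],[0,0,0],0.6],[[0.167,-0.131,0.24],[0,0,0],0.6],[[0.167,-0.131,0.272],[0,0,0],0.6],[[0.167,-0.131,0.272],[0,0,0],0.6],[[0.167,-0.131,0.272],[0,0,0],-1],[[0.167,-0.131,0.272],[0,0,0],-1],[[0.167,-0.131,0.272],[0,0,0],-1],[[0.167,-0.131,0.272],[0,0,0],-1]]' 40
```

```text
time: 48.62
eef_pos: [0.675, 0.0042, 0.1102]
orientation: [[0.999, 0.049, 0.003], [0.049, -0.999, 0.0], [0.003, -0.0, -1.0]]
ft_force: [-0.9, 1.5, 6.0]
grip_width: 0.0166
finger_force: 38.8
```

```bash
python3 - <<'E'
from h import *
cam('scene');print([(t,[(np.round(d['position'],4).tolist(),round(d['conf'],2)) for d in place_of(t,'scene')]) for t in ('lever_peg','tray_floor','nut1','stick1')])
E
```

```text
[('lever_peg', [([0.4621, -0.1334, 0.2511], 0.93)]), ('tray_floor', [([0.5756, -0.0004, 0.0352], 0.96), ([0.5935, -0.0033, 0.0442], 0.24)]), ('nut1', [([0.6285, 0.035, 0.0532], 0.54), ([0.5792, -0.0043, 0.0631], 0.41)]), ('stick1', [([0.5702, -0.0056, 0.0452], 0.59), ([0.604, 0.0078, 0.0686], 0.38)])]
```

```bash
python3 -m creep '[[[0,-0.005,0],[0,0,0],-1],[[0,-0.015,0],[0,0,0],-1],[[0,-0.03,0],[0,0,0],-1],[[0,-0.045,0],[0,0,0],-1],[[0,-0.06,0],[0,0,0],-1],[[0,-0.075,0],[0,0,0],-1],[[0,-0.09,0],[0,0,0],-1],[[0,-0.105,0],[0,0,0],-1],[[0,-0.12,0],[0,0,0],-1],[[0,-0.135,0],[0,0,0],-1],[[0,-0.148,0],[0,0,0],-1],[[0,-0.158,0],[0,0,0],-1],[[0,-0.165,0],[0,0,0],-1],[[0,-0.17,0],[0,0,0],-1],[[0,-0.17,0],[0,0,0],-1],[[0,-0.17,0],[0,0,0],-1]]' 40; python3 -m creep '[[[0,0,0],[0,0,0],0],[[0,0,0],[0,0,0],0],[[0,0,0],[0,0,0],0],[[0,0,0],[0,0,0],-1],[[0,0,0],[0,0,0],-1],[[0,0,0],[0,0,0],-1],[[0,0,0],[0,0,0],-1]]' 20; python3 - <<'E'
from h import *
cam('scene');print([(t,[(np.round(d['position'],4).tolist(),round(d['conf'],2)) for d in place_of(t,'scene')]) for t in ('tray_handle','tray_floor','nut1','stick1')])
E
```

```text
time: 50.88
eef_pos: [0.6649, 0.1741, 0.1101]
orientation: [[0.999, 0.049, -0.001], [0.049, -0.999, 0.0], [-0.001, -0.0, -1.0]]
ft_force: [-9.1, 0.2, 12.6]
grip_width: 0.017
finger_force: 40.1
time: 51.75
eef_pos: [0.6658, 0.174, 0.1083]
orientation: [[0.999, 0.049, 0.0], [0.049, -0.999, 0.0], [0.0, -0.0, -1.0]]
ft_force: [-0.1, 2.5, -0.5]
grip_width: 0.0173
finger_force: 20.8
[('tray_handle', [([0.663, 0.1706, 0.1266], 0.67), ([0.4546, -0.4649, 0.0012], 0.59)]), ('tray_floor', [([0.5652, 0.1692, 0.0343], 0.93), ([0.5571, 0.1667, 0.0435], 0.45)]), ('nut1', [([0.5691, 0.1617, 0.0633], 0.41)]), ('stick1', [([0.5863, 0.17, 0.0434], 0.58), ([0.5576, 0.1634, 0.0427], 0.49), ([0.5951, 0.1779, 0.0682], 0.48)])]
```

```bash
python3 -m creep '[[[0,0,0],[0,0,0],0.4],[[0,0,0],[0,0,0],0.4],[[0,0,0],[0,0,0],0.4],[[0,0,-0.06],[0,0,0],0.4],[[0,0,-0.12],[0,0,0],0.4],[[0,0,-0.18],[0,0,0],0.4],[[-0.05,0.1,-0.22],[0,0,0],0.4],[[-0.1,0.15,-0.24],[0,0,0],0.4],[[-0.15,0.15,-0.26],[0,0,0],0.4],[[-0.2,0.15,-0.26],[0,0,0],0.4],[[-0.25,0.15,-0.26],[0,0,0],0.4],[[-0.25,0.15,-0.26],[0,0,0],0.4]]'; python3 - <<'E'
from h import *
C=cam('scene');cv2.imwrite('pics/s8.png',cv2.resize(C[0]['color'][120:300,140:360,::-1],None,fx=3,fy=3,interpolation=cv2.INTER_CUBIC))
for c in('scene','top'):
    if c=='top':cam(c)
    for t in('lever_peg','bucket_mid','tray_floor','tray_handle','nut1','stick1'):print(c,t,[(np.round(d['position'],4).tolist(),round(d['conf'],2)) for d in place_of(t,c)])
E
```

```text
time: 53.5
eef_pos: [0.4207, 0.0112, 0.369]
orientation: [[0.999, 0.048, 0.001], [0.048, -0.999, -0.0], [0.001, 0.0, -1.0]]
ft_force: [1.1, 0.1, 1.1]
grip_width: 0.0596
finger_force: 0.0
scene lever_peg [([0.4592, -0.1315, 0.2485], 0.93), ([0.3278, -0.4046, -0.0005], 0.48)]
scene bucket_mid [([0.5025, -0.0038, 0.187], 0.88), ([0.4627, -0.1295, 0.249], 0.5)]
scene tray_floor [([0.5676, 0.1689, 0.0329], 0.69)]
scene tray_handle [([0.6619, 0.1714, 0.1224], 0.81)]
scene nut1 [([0.6164, 0.2051, 0.0532], 0.44), ([0.5675, 0.1648, 0.0615], 0.42)]
scene stick1 [([0.5595, 0.1664, 0.0461], 0.61), ([0.5856, 0.1658, 0.0436], 0.6), ([0.5922, 0.1758, 0.068], 0.45)]
top lever_peg []
top bucket_mid []
top tray_floor [([0.5653, 0.1692, 0.0331], 0.96)]
top tray_handle [([0.666, 0.1752, 0.1326], 0.61), ([0.6147, 0.2047, 0.0475], 0.35)]
top nut1 [([0.5565, 0.1648, 0.0681], 0.57), ([0.6121, 0.2032, 0.046], 0.54)]
top stick1 [([0.558, 0.1633, 0.0456], 0.64), ([0.5865, 0.1663, 0.0443], 0.55), ([0.5929, 0.1725, 0.0639], 0.43)]
```

View pics/s8.png

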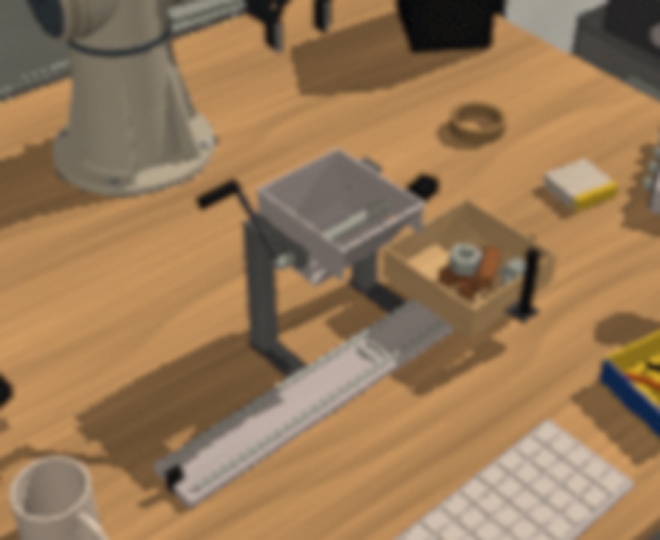

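The tray at the left stop holds all five pieces (around (485,265)), the bucket is home, and the arm is clear.

```bash
python3 -m creep '[[[0,0,0],[0,0,0],0.4],[[0,0,0],[0,0,0],0.4],[[0,0,0],[0,0,0],0.4],[[0,0,0],[0,0,0],0.4]]' >/dev/null; python3 -c "
from plant import *
print(close_job())"
```

```text
the job is handed in; nothing more can be done
None
```

The job is handed in at about 54 s of robot time, with no verdict returned; by the last pictures all five pieces (two nuts, three bars) are in the tray at the left stop and the bucket is home, after I had to push its lever back because it stuck on its latch at about 0.3 rad.

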